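# Wedge the gel tank up to its contacts

### The job

The gel tank has lost the two rubber feet at one end, so its brass strips hang below the sprung contact pins of the electrode bridge over it and no current can flow. Take the orange levelling wedge out of the tray, lay it flat on the bench with its thin edge towards the middle of the tank's low end, and slide it in squarely and gently: the red mark on that end must come up to about the red line on the bridge's posts, and there, going by feel, stop when the strips press the two pins in by about a millimetre, to their red rings (some 6 or 7 N in all); then let go and leave the tank resting on the wedge. Let the wedge alone do the lifting: do not touch the tank or the bridge with the gripper, do not ram the tank or shove it along the bench, do not overpress the pins, and leave the things around where they are.

Things in the scene. Friction and masses are not known exactly. Their poses are not given: they have to be found in the camera images.
- wedge: orange plastic levelling wedge, 136 long, 40 wide, 75 g. Along its x axis: flat ribbed heel (grip it here, across y) from x = -18 to +18, 24 high; then a ramp falling 1 in 5 over 100 to the toe (thin edge) at x = +118, 4 thick. Origin: under the middle of the heel, on the flat underside; z up. Ramp and sole are slick (friction about 0.25). Starts lying in the tray, underside down
- wedge_toe (a point): middle of the wedge's thin edge, at its underside; axes as the wedge
- tray: white tray fixed on the bench, 240 (its x) by 180 (its y), walls 4 thick and 14 high; floor 4 above the bench; origin under its centre, at bench height; z up. The wedge lies on its floor
- tank_level (a point): centre of the rim plane of the clear gel tank, 79 above the tank's foot plane. Its axes are the tank's: x along the tank from the low end to the footed end, z square to the rim, upright when level. At the start it leans down by about 0.048 rad towards the low end. The tank is loose, 250 by 120 (132 at the rim), empty, about 0.7 to 1.2 kg
- low_end (a point): middle of the outer lower edge of the cross beam at the tank's low end: here the wedge goes in, along the tank's x, and this edge rides up its ramp. About 7 above the bench at the start, 18 when level. Axes as tank_level. The beam is 120 wide; bare leg stubs, 12 thick, stand 20 further in, 46 to each side. Nothing hangs lower than the beam for the 100 mm beyond, between the stubs
- low_mark (a point): middle of the red height mark on the low end wall, 42 above low_end. About 49 above the bench at the start; 60 when level
- strips (a point): midway between the two brass strips on the tank's rim (60 to each side, 50 in from the low end), at their top: 81 up when level, about 72 at the start. The pins press on them, springs of 3.5 N per mm each; the red ring vanishes into the collar after 1 mm
- foot_line (a point): point on the bench midway between the two rubber feet (92 apart) about which the tank tips, 230 from low_end, so low_end rises 1.28 for each 1 at the strips. The feet grip the bench (friction about 1.1). Pushing the wedge takes about 0.6 to 0.85 of the load on it (half the tank's weight, later plus 0.78 of the pins' force)
- bridge: electrode bridge, fixed: two posts 11 thick, 142 high, 92 to each side of the tank's middle line, 50 in from the low end, a red line 59 up on each; a black bar (about 100 to 118 up) clamped across them carries two sprung brass contact pins; the bar was clamped by eye, so the pins' tips are anywhere from 77 to 82 up: feel for them. Origin on the bench under the tank's middle; x as the tank's
- tip_box: bystander: pipette-tip box with pink lid, 120 by 82 by 64, loose; origin under its centre
- jar: bystander: yellow jar with red cap, 60 across, 85 high, loose; origin under its centre
- power_supply: bystander: cream power supply, 120 by 190 by 60, loose; origin under its centre
- tube_rack: bystander: blue rack of small tubes, 80 by 160 by 50, loose; origin under its centre
Things that resemble listed ones, but are neither listed nor needed, are in the scene too. Several things have the shape of the wedge; the one meant has the colours described above.

How it is judged:
On the way, in this order (a step that is already met when the one before it is completed fails the run):
1. the wedge is lifted out of the tray (height (world z) of wedge above 0.02 m and contact force between wedge and tray below 0.05 N), for 0.1 s.
2. the wedge lies on the bench with its thin edge under the low end and has begun to lift it, the pins not yet touched (contact force between wedge and table above 0.5 N and contact force between wedge and tank above 0.5 N and x of wedge_toe in the frame of low_end above 0.012 m and contact force between bridge and tank below 0.1 N), for 0.1 s.
At the end, for the whole second after the job is handed in: Pins pressed in by the tank with 3 to 11 N in all; low mark 59 mm (within 5 mm) up; lean under 0.03 rad; tank resting on the wedge and wedge on the bench (over 1 N), toe within 25 mm of the low end's middle, wedge in line with the tank within 0.2 rad; all released and at rest (contact force between bridge and tank between 3 and 11 N and height (world z) of low_mark between 0.054 and 0.064 m and angle between tank_level's own z axis and vertical below 0.03 rad and contact force between wedge and tank above 1 N and contact force between wedge and table above 1 N and y of wedge_toe in the frame of low_end between -0.025 and 0.025 m and angle between the x axis of wedge and the x axis of tank_level, either way round below 0.2 rad and linear speed of each of tank, wedge below 0.01 m/s); the robot touches nothing.
It fails at once if the gripper or arm pushes on the tank or the bridge (contact force between any of the fingers, the arm and tank above 1 N or contact force between any of the fingers, the arm and bridge above 1 N).
It fails at once if the pins are overpressed: over 16 N between tank and bridge (contact force between bridge and tank above 16 N).
It fails at once if the tank is rammed: over 25 N between wedge and tank (contact force between wedge and tank above 25 N).
It fails at once if the tank is shoved more than 8 mm along the bench (distance of foot_line from where it was at the start of the episode above 0.008 m).
It fails at once if a bystander is disturbed (distance of any of tip_box, jar, power_supply, tube_rack from where it was at the start of the episode above 0.015 m).
It also fails if it takes over 64 s, if anything falls off the work surface, if the arm or the gripper's body presses on something with over 40 N, if the wrist force passes 120 N, or if a joint passes its speed limit or range.

### The arm

A 6-joint arm with a two-finger parallel gripper is mounted at the origin on the work surface. World frame = base frame: x ahead of the robot, y to its left, z up, the work surface at z = 0. Lengths are in m, angles in rad, forces in N, time in s.
With the tool pointing down it reaches from about 0.225 to 0.875 m from the base axis. Payload 3.4 kg.
Tool frame: the origin (TCP) lies at the very end of the fingers, on their centre line; the grasp point (between the pads) lies behind it (manip.grasp_offset is the z of the grasp point in the tool frame, in m); z points along the fingers, y is the line along which they close (so a half turn about z gives the same grasp; the last joint's range is limited). The gripper opens to 85 mm and grips with 20 to 120 N. Pads are 22 mm wide; open, the fingers measure 114 mm over their backs; the gripper's body (76 mm by 85 mm) begins 54 mm behind the grasp point. The pads swing forward as they close: fully open they stand 13 mm farther back than shut.
Start: joints at [-1.317, 0.276, 1.505, -0, 1.361, -0.121], TCP at [0.211, -0.535, 0.211] pointing down, gripper open.
Joint ranges: [-2.89, 2.89], [-0.75, 2.08], [0.22, 2.7], [-1.18, 4.32], [0.11, 2.71], [-2.7, 2.7]. Speed limits (rad/s): [2.57, 2.57, 3.14, 3.14, 3.14, 3.14].

### API

Orientations are given as a unit quaternion [w, x, y, z].
In Python, from rig import manip gives the robot as it stands.
- The arm moves only by the shell command python3 -m pendant 'ROWS' [FORCE]. ROWS is JSON, a list of rows, each an object of numbers: "dx", "dy", "dz": the shift along the tool's x, y, z in m; "rx", "ry", "rz": the turn, a rotation vector about the tool's x, y, z in degrees; "hand": the finger opening in m, from 0 to 0.0854. In form: [{"dx": .., "dy": .., "dz": .., "rx": .., "ry": .., "rz": .., "hand": ..}, ...]. A call has 1 to 12 rows; each row shifts and turns the commanded pose from where the row before left it, along the tool's axes as they then stand; what a row does not reach is not made up. A row lasts 1/12 s, in which the tool goes at most 41.7 mm and 7.16 degrees, less where a joint would pass 70% of its speed; a pose out of reach is approached as far as the arm can. A call is refused whole if a number of a shift passes 0.0417 or a number of a turn 7.16, either way. A call with a gripper value outside its range is refused whole. The fingers move at their own pace and stop on an object; FORCE is the grip in N (left out, the last holds). Time passes only in rows, so rows that do not move let the fingers close. It gives the time, the measured TCP pose, the force, the opening and the grip force at its end, in the units of the state.
- manip.get_state(): the state, without advancing time (a new reading comes with each control period).
- manip.get_image(name): name is "side" or "top"; returns a dict with "frame" (384x512x3 uint8, red, green, blue), "fx", "fy", "cx", "cy" (pixels), "position" and "attitude" of the camera in the world. Camera axes: x right, y up, looking along -z (the intrinsics and any distortion apply to the point x, -y, -z); pixel columns grow to the right and rows downward; lengths in m; the calibration is good to about 2 mm. A picture is of the moment at which its call begins. There is no depth.
- manip.sign_off(): hands the job in; it is judged then, once.
The state is a dict: "clock": time; "qpos": joint angles; "qd": joint speeds; "effort": joint torques, N m; "position": TCP position; "ee_rot": TCP orientation; "contact_force": force on the tool from outside, world axes, zero at the start; "moment": the same for the moment, N m; "width": finger opening in m; "gripper_force": force on a finger pad.
Only numpy, scipy, OpenCV 4.12 (cv2) and the standard library are available. Lean on these libraries where they do the work, as an engineer would, in place of code of your own. Each camera call takes 0.05 s, during which the arm holds its last target. There are 200 camera calls.

## Working session

There is one attempt and no reset: what is moved stays moved. The work goes in short steps, Python scripts to look and compute and a shell command to move; the robot and the scene stay as the last step left them, time stands still between calls to the robot, and variables do not carry over. Pictures are saved under pics/ and viewed, at most 10 in all, crops included, and the job is handed in when it is done.

```bash
mkdir -p pics; cat > h.py <<'E'
import numpy as np,cv2,json
from rig import manip
from scipy.spatial.transform import Rotation as R
def snap(n,f):
    im=manip.get_image(n); cv2.imwrite('pics/'+f+'.png',im['frame'][:,:,::-1])
    c={k:(np.array(v).tolist() if not isinstance(v,str) else v) for k,v in im.items() if k!='frame'}
    json.dump(c,open('pics/'+f+'.json','w')); return im
def ray(f,u,v):
    c=json.load(open('pics/'+f+'.json'))
    p=np.array([(u-c['cx'])/c['fx'],-(v-c['cy'])/c['fy'],-1.])
    q=c['attitude'];M=R.from_quat([q[1],q[2],q[3],q[0]]).as_matrix() if np.size(q)==4 else np.array(q)
    return np.array(c['position']),M@p
def at(f,u,v,z):
    o,d=ray(f,u,v); return np.round(o+d*(z-o[2])/d[2],4)
E
python3 - <<'E'
from h import *
for n in('top','side'):
    im=snap(n,n+'0'); print({k:v for k,v in im.items() if k!='frame'})
    cv2.imwrite('pics/%s0b.png'%n,cv2.resize(im['frame'][:,:,::-1],(800,600),interpolation=cv2.INTER_CUBIC))
print(manip.get_state(),manip.grasp_offset)
E
```

```text
{'fx': 435.49302367273634, 'fy': 435.49302367273634, 'cx': 259.8083380403565, 'cy': 194.39249677791005, 'position': array([0.23735235, 0.1078569 , 1.59139866]), 'attitude': array([ 0.70847364,  0.07612584, -0.07128142, -0.6979892 ])}
{'fx': 449.3417785881739, 'fy': 449.3417785881739, 'cx': 255.45925949547794, 'cy': 184.76022541395318, 'position': array([-0.05638194,  1.16533609,  1.11724627]), 'attitude': array([-0.23633931, -0.11157214,  0.40810536,  0.8747259 ])}
{'clock': 0.1, 'qpos': array([-1.31699365e+00,  2.76521043e-01,  1.50599457e+00,  2.22815903e-05,
        1.36071123e+00, -1.21003736e-01]), 'qd': array([ 0.00079874, -0.00299238, -0.00286359, -0.00017516,  0.00071999,
       -0.00178745]), 'effort': array([ 1.02186030e-03, -4.17701375e+01, -2.46403706e+01, -1.16959186e-04,
        5.85603542e-03,  5.32456212e-06]), 'position': array([ 0.21037729, -0.53459397,  0.21043712]), 'ee_rot': array([-8.16015419e-04,  9.82491457e-01,  1.86305846e-01, -4.33447606e-05]), 'contact_force': array([-0.65984462,  0.110434  , -0.40532639]), 'moment': array([ 0.05467205, -0.00691704,  0.01546417]), 'gripper_force': 0.0, 'width': 0.0853514449547648} -0.0187
```

View pics/top0b.png

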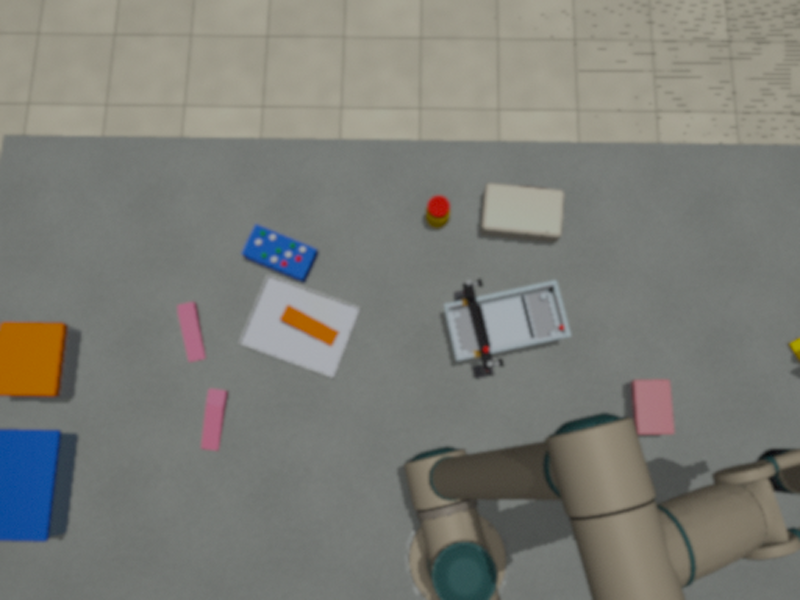

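View pics/side0b.png

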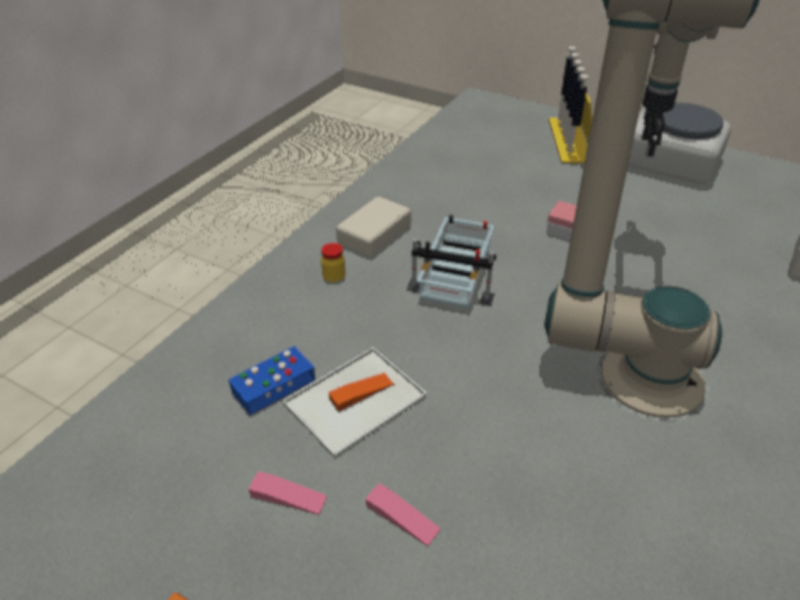

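The top view shows the orange wedge in the tray at about (310,325) of the 800-pixel picture. The tank runs from (460,330) at its low, bridge end to (565,310), with free bench between. The side view shows the wedge's heel at its left end, (340,397), and the toe at (392,380). Next, enlarged crops.

```bash
python3 - <<'E'
from h import *
a=cv2.imread('pics/top0.png');b=cv2.imread('pics/side0.png')
def crop(i,x,y,w,h,s):return cv2.resize(i[y:y+h,x:x+w],None,fx=s,fy=s,interpolation=cv2.INTER_CUBIC)
top=crop(a,280,175,100,75,4); w=crop(a,150,175,100,75,4)
s1=crop(b,255,135,100,75,4); s2=crop(b,180,220,100,75,4)
cv2.imwrite('pics/m.png',np.vstack([np.hstack([w,top]),np.hstack([s2,s1])]))
E
```

```text
(no output)
```

View pics/m.png

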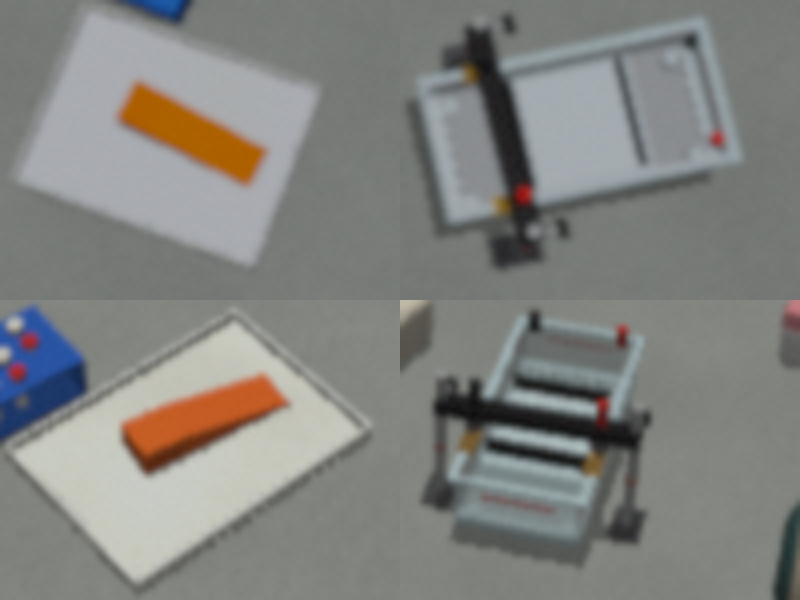

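Montage reading: wedge corners at the heel (138,82) and (120,122), at the toe (267,150) and (248,185). Tank rim corners are (416,80), (447,228), (703,16) and (742,160). In the side view the red mark is at (517,503) and the end's lower edge runs from (455,537) to (583,563).

```bash
python3 - <<'E'
from h import *
def T(x,y,z,ox=280,mx=400): return at('top0',ox+(x-mx)/4,175+y/4,z)[:2]
W=lambda x,y,z:T(x,y,z,150,0)
h1,h2=W(138,82,.028),W(120,122,.028);t1,t2=W(267,150,.008),W(248,185,.008)
h=(h1+h2)/2;t=(t1+t2)/2;d=t-h
print('heel',h,'toe',t,np.linalg.norm(d),np.degrees(np.arctan2(d[1],d[0])),np.linalg.norm(h1-h2),np.linalg.norm(t1-t2))
a,b,c,e=T(416,80,.069),T(447,228,.069),T(703,16,.081),T(742,160,.081)
l=(a+b)/2;f=(c+e)/2;d=f-l
print('tank',l,f,np.linalg.norm(d),np.degrees(np.arctan2(d[1],d[0])),'w',np.linalg.norm(a-b),np.linalg.norm(c-e),a,b,c,e)
n=a-b;print('end normal',np.degrees(np.arctan2(n[1],n[0]))-90,'far',np.degrees(np.arctan2(*(c-e)[::-1]))-90)
S=lambda x,y,z:at('side0',255+(x-400)/4,135+(y-300)/4,z)[:2]
print('mark',S(517,503,.049),'ends',S(481,496,.049),S(553,510,.049),'edge',S(455,537,.007),S(583,563,.007),'posts',S(440,493,.003),S(627,525,.003),T(457,57,.0),T(517,250,.0))
print('wedge side heel',at('side0',180+140/4,220+(430-300)/4,.028),'tray',W(85,8,.014),W(320,88,.014),W(252,267,.014),W(14,180,.014))
print('arm yaw', R.from_quat(np.roll(manip.get_state()['ee_rot'],-1)).as_matrix())
E
```

```text
heel [0.5417  0.40485] toe [0.48595 0.28715] 0.1302357573786862 -115.34512965390402 0.04029900743194549 0.03653737812158935
tank [0.4928  0.02055] [ 0.55365 -0.23575] 0.26342439617469 -76.64427842275363 w 0.13507083326906658 0.13299751877384774 [0.5589 0.0344] [0.4267 0.0067] [ 0.6184 -0.2206] [ 0.4889 -0.2509]
end normal -78.1659592887469 far -76.83101651838086
mark [0.4946 0.0166] ends [0.5281 0.0244] [0.4614 0.0089] edge [0.5436 0.0447] [0.4238 0.0173] posts [ 0.5898 -0.0087] [ 0.4131 -0.0564] [ 0.5961 -0.0072] [ 0.416  -0.0618]
wedge side heel [0.5437 0.4001 0.028 ] tray [0.6333 0.4534] [0.5601 0.2314] [0.3939 0.2881] [0.4701 0.5091]
arm yaw [[ 9.30580260e-01  3.66087734e-01 -3.89228601e-04]
 [ 3.66087876e-01 -9.30578932e-01  1.58730559e-03]
 [ 2.18885173e-04 -1.61960712e-03 -9.99998664e-01]]
```

```bash
python3 -m pendant '[{"dz":-0.03,"rz":-6.2},{"dz":-0.02,"rz":-6.2},{"rz":-6.2},{"rz":-6.2},{"rz":-6.2},{"rz":-6.2},{"rz":-6.0},{"ry":-5},{"ry":-5},{"ry":-5},{},{}]'
cat >> h.py <<'E'
def goto(p,yaw,tilt=15):
    s=manip.get_state();M=R.from_quat(np.roll(s['ee_rot'],-1))
    G=R.from_euler('z',yaw,degrees=True)*R.from_euler('x',180,degrees=True)*R.from_euler('y',-tilt,degrees=True)
    print('t',round(s['clock'],2),'pos',s['position'].round(4),'F',s['contact_force'].round(2),'w',round(s['width'],4))
    print('shift(now axes)',M.inv().apply(np.array(p)-s['position']).round(4),'shift(goal axes)',G.inv().apply(np.array(p)-s['position']).round(4),'rot deg',np.degrees((M.inv()*G).as_rotvec()).round(2))
E
python3 - <<'E'
from h import *
goto([.5359,.390,.20],64.7)
E
```

```text
t 0.1 pos [ 0.2104 -0.5346  0.2104] F [-0.66  0.11 -0.41] w 0.0854
shift(now axes) [ 0.6414 -0.7412  0.0118] shift(goal axes) [ 0.9445 -0.1008 -0.2423] rot deg [ -5.74 -14.33 -42.96]invalid input
```

```bash
python3 -m pendant '[{"dz":-0.03,"rz":-6.2},{"dz":-0.02,"rz":-6.2},{"rz":-6.2},{"rz":-6.2},{"rz":-6.2},{"rz":-6.2},{"rz":-6.0},{"ry":-5},{"ry":-5},{"ry":-5},{"dx":0},{"dx":0}]'
python3 - <<'E'
from h import *
goto([.5359,.390,.20],64.7)
E
```

```text
t 0.1 pos [ 0.2104 -0.5346  0.2104] F [-0.66  0.11 -0.41] w 0.0854
shift(now axes) [ 0.6414 -0.7412  0.0118] shift(goal axes) [ 0.9445 -0.1008 -0.2423] rot deg [ -5.74 -14.33 -42.96]invalid input
```

```bash
python3 -m pendant '[{"dx":0,"dy":0,"dz":-0.03,"rx":0,"ry":0,"rz":-6.2,"hand":0.085}]'; echo; python3 -m pendant '[{"dz":-0.02,"rz":-6.2,"hand":0.085}]'; echo;  python3 -m pendant '[{"dx":0.0,"dy":0.0,"dz":0.0,"rx":0.0,"ry":0.0,"rz":-6.2}]'; echo; python3 -m pendant '[{"rz":-6.2}]' 60
```

```text
clock: 0.18
position: [0.2094, -0.531, 0.2352]
ee_rot: [-0.007, 0.971, 0.24, -0.0]
contact_force: [-0.8, -0.6, -0.7]
width: 0.0846
gripper_force: 0.0


invalid input
invalid input
invalid input
```

Every row needs all seven fields.

```bash
python3 -m pendant '[{"dx":0,"dy":0,"dz":-0.02,"rx":0,"ry":0,"rz":-6.2,"hand":0.085},{"dx":0,"dy":0,"dz":0,"rx":0,"ry":0,"rz":-6.2,"hand":0.085},{"dx":0,"dy":0,"dz":0,"rx":0,"ry":0,"rz":-6.2,"hand":0.085},{"dx":0,"dy":0,"dz":0,"rx":0,"ry":0,"rz":-6.2,"hand":0.085},{"dx":0,"dy":0,"dz":0,"rx":0,"ry":0,"rz":-6.2,"hand":0.085},{"dx":0,"dy":0,"dz":0,"rx":0,"ry":0,"rz":-6,"hand":0.085},{"dx":0,"dy":0,"dz":0,"rx":0,"ry":-5,"rz":0,"hand":0.085},{"dx":0,"dy":0,"dz":0,"rx":0,"ry":-5,"rz":0,"hand":0.085},{"dx":0,"dy":0,"dz":0,"rx":0,"ry":-5,"rz":0,"hand":0.085},{"dx":0,"dy":0,"dz":0,"rx":0,"ry":0,"rz":0,"hand":0.085}]'
python3 - <<'E'
from h import *
goto([.5359,.390,.20],64.7)
E
```

```text
clock: 1.02
position: [0.2113, -0.5311, 0.2601]
ee_rot: [0.069, 0.837, 0.532, -0.11]
contact_force: [-0.1, 0.8, -0.6]
width: 0.085
gripper_force: 0.0
t 1.02 pos [ 0.2113 -0.5311  0.2601] F [-0.07  0.81 -0.56] w 0.085
shift(now axes) [ 0.9546 -0.0974 -0.1916] shift(goal axes) [ 0.9539 -0.1001 -0.1934] rot deg [-0.08 -0.1   0.18]
```

```bash
python3 -m pendant '[{"dx":0.0265,"dy":-0.0027,"dz":-0.0053,"rx":0,"ry":0,"rz":0,"hand":0.085},{"dx":0.0265,"dy":-0.0027,"dz":-0.0053,"rx":0,"ry":0,"rz":0,"hand":0.085},{"dx":0.0265,"dy":-0.0027,"dz":-0.0053,"rx":0,"ry":0,"rz":0,"hand":0.085},{"dx":0.0265,"dy":-0.0027,"dz":-0.0053,"rx":0,"ry":0,"rz":0,"hand":0.085},{"dx":0.0265,"dy":-0.0027,"dz":-0.0053,"rx":0,"ry":0,"rz":0,"hand":0.085},{"dx":0.0265,"dy":-0.0027,"dz":-0.0053,"rx":0,"ry":0,"rz":0,"hand":0.085},{"dx":0.0265,"dy":-0.0027,"dz":-0.0053,"rx":0,"ry":0,"rz":0,"hand":0.085},{"dx":0.0265,"dy":-0.0027,"dz":-0.0053,"rx":0,"ry":0,"rz":0,"hand":0.085},{"dx":0.0265,"dy":-0.0027,"dz":-0.0053,"rx":0,"ry":0,"rz":0,"hand":0.085},{"dx":0.0265,"dy":-0.0027,"dz":-0.0053,"rx":0,"ry":0,"rz":0,"hand":0.085},{"dx":0.0265,"dy":-0.0027,"dz":-0.0053,"rx":0,"ry":0,"rz":0,"hand":0.085},{"dx":0.0265,"dy":-0.0027,"dz":-0.0053,"rx":0,"ry":0,"rz":0,"hand":0.085}]'
python3 -m pendant '[{"dx":0.0265,"dy":-0.0027,"dz":-0.0053,"rx":0,"ry":0,"rz":0,"hand":0.085},{"dx":0.0265,"dy":-0.0027,"dz":-0.0053,"rx":0,"ry":0,"rz":0,"hand":0.085},{"dx":0.0265,"dy":-0.0027,"dz":-0.0053,"rx":0,"ry":0,"rz":0,"hand":0.085},{"dx":0.0265,"dy":-0.0027,"dz":-0.0053,"rx":0,"ry":0,"rz":0,"hand":0.085},{"dx":0.0265,"dy":-0.0027,"dz":-0.0053,"rx":0,"ry":0,"rz":0,"hand":0.085},{"dx":0.0265,"dy":-0.0027,"dz":-0.0053,"rx":0,"ry":0,"rz":0,"hand":0.085},{"dx":0.0265,"dy":-0.0027,"dz":-0.0053,"rx":0,"ry":0,"rz":0,"hand":0.085},{"dx":0.0265,"dy":-0.0027,"dz":-0.0053,"rx":0,"ry":0,"rz":0,"hand":0.085},{"dx":0.0265,"dy":-0.0027,"dz":-0.0053,"rx":0,"ry":0,"rz":0,"hand":0.085},{"dx":0.0265,"dy":-0.0027,"dz":-0.0053,"rx":0,"ry":0,"rz":0,"hand":0.085},{"dx":0.0265,"dy":-0.0027,"dz":-0.0053,"rx":0,"ry":0,"rz":0,"hand":0.085},{"dx":0.0265,"dy":-0.0027,"dz":-0.0053,"rx":0,"ry":0,"rz":0,"hand":0.085}]'
python3 -m pendant '[{"dx":0.0265,"dy":-0.0027,"dz":-0.0053,"rx":0,"ry":0,"rz":0,"hand":0.085},{"dx":0.0265,"dy":-0.0027,"dz":-0.0053,"rx":0,"ry":0,"rz":0,"hand":0.085},{"dx":0.0265,"dy":-0.0027,"dz":-0.0053,"rx":0,"ry":0,"rz":0,"hand":0.085},{"dx":0.0265,"dy":-0.0027,"dz":-0.0053,"rx":0,"ry":0,"rz":0,"hand":0.085},{"dx":0.0265,"dy":-0.0027,"dz":-0.0053,"rx":0,"ry":0,"rz":0,"hand":0.085},{"dx":0.0265,"dy":-0.0027,"dz":-0.0053,"rx":0,"ry":0,"rz":0,"hand":0.085},{"dx":0.0265,"dy":-0.0027,"dz":-0.0053,"rx":0,"ry":0,"rz":0,"hand":0.085},{"dx":0.0265,"dy":-0.0027,"dz":-0.0053,"rx":0,"ry":0,"rz":0,"hand":0.085},{"dx":0.0265,"dy":-0.0027,"dz":-0.0053,"rx":0,"ry":0,"rz":0,"hand":0.085},{"dx":0.0265,"dy":-0.0027,"dz":-0.0053,"rx":0,"ry":0,"rz":0,"hand":0.085},{"dx":0.0265,"dy":-0.0027,"dz":-0.0053,"rx":0,"ry":0,"rz":0,"hand":0.085},{"dx":0,"dy":0,"dz":0,"rx":0,"ry":0,"rz":0,"hand":0.085}]'
python3 - <<'E'
from h import *
goto([.5359,.390,.06],64.7);goto([.5359,.390,.007],64.7)
im=snap('top','top1')
E
```

```text
clock: 2.02
position: [0.3201, -0.2278, 0.2404]
ee_rot: [0.069, 0.838, 0.53, -0.11]
contact_force: [0.5, -0.5, -0.0]
width: 0.085
gripper_force: 0.0
clock: 3.02
position: [0.4297, 0.079, 0.2193]
ee_rot: [0.069, 0.838, 0.53, -0.111]
contact_force: [1.0, -0.8, -0.1]
width: 0.0849
gripper_force: 0.0
clock: 4.02
position: [0.5307, 0.3631, 0.1977]
ee_rot: [0.068, 0.837, 0.532, -0.11]
contact_force: [0.4, 0.2, -0.5]
width: 0.0845
gripper_force: 0.0
t 4.02 pos [0.5307 0.3631 0.1977] F [ 0.41  0.18 -0.46] w 0.0845
shift(now axes) [ 0.061  -0.0063  0.1263] shift(goal axes) [ 0.0613 -0.0068  0.1262] rot deg [-0.15 -0.14  0.18]
t 4.02 pos [0.5307 0.3631 0.1977] F [ 0.41  0.18 -0.46] w 0.0845
shift(now axes) [ 0.0746 -0.0061  0.1776] shift(goal axes) [ 0.075  -0.0068  0.1774] rot deg [-0.15 -0.14  0.18]
```

```bash
python3 -m pendant '[{"dx":0.0122,"dy":-0.0013,"dz":0.0252,"rx":0,"ry":0,"rz":0,"hand":0.085},{"dx":0.0122,"dy":-0.0013,"dz":0.0252,"rx":0,"ry":0,"rz":0,"hand":0.085},{"dx":0.0122,"dy":-0.0013,"dz":0.0252,"rx":0,"ry":0,"rz":0,"hand":0.085},{"dx":0.0122,"dy":-0.0013,"dz":0.0252,"rx":0,"ry":0,"rz":0,"hand":0.085},{"dx":0.0122,"dy":-0.0013,"dz":0.0252,"rx":0,"ry":0,"rz":0,"hand":0.085},{"dx":0,"dy":0,"dz":0,"rx":0,"ry":0,"rz":0,"hand":0.085},{"dx":0,"dy":0,"dz":0,"rx":0,"ry":0,"rz":0,"hand":0.085}]'
python3 - <<'E'
from h import *
goto([.5359,.390,.007],64.7)
im=snap('side','side1');j=snap('top','top1')
c=lambda i,x,y:cv2.resize(i['frame'][y:y+100,x:x+100,::-1],(400,400),interpolation=cv2.INTER_CUBIC)
cv2.imwrite('pics/m1.png',np.hstack([c(im,180,195),c(j,150,160)]))
E
```

```text
clock: 4.65
position: [0.5335, 0.3834, 0.0616]
ee_rot: [0.07, 0.837, 0.53, -0.113]
contact_force: [0.5, 0.6, 1.2]
width: 0.0851
gripper_force: 0.0
t 4.65 pos [0.5335 0.3834 0.0616] F [0.46 0.59 1.17] w 0.0851
shift(now axes) [ 0.0211 -0.0005  0.0509] shift(goal axes) [ 0.0209 -0.0007  0.051 ] rot deg [-0.16  0.25 -0.02]
```

View pics/m1.png

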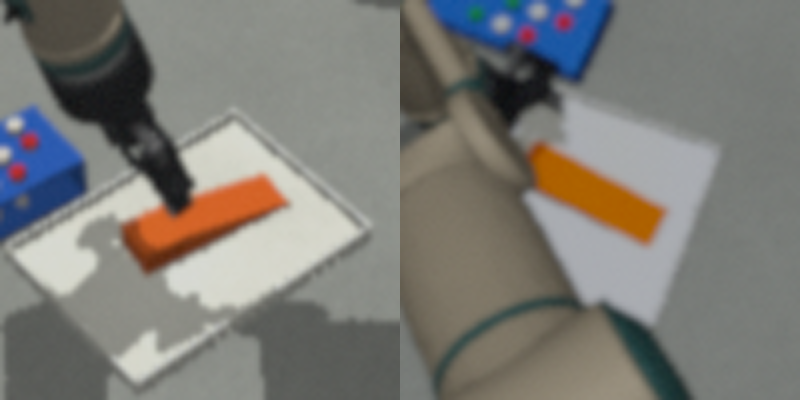

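The side view shows the gripper straddling the wedge, with the fingertip at (180,208) near the heel at (140,245). In the top view the toe points away from the gripper. Descend and grip.

```bash
python3 -m pendant '[{"dx":0.0042,"dy":0,"dz":0.0102,"rx":0,"ry":0,"rz":0,"hand":0.085},{"dx":0.0042,"dy":0,"dz":0.0102,"rx":0,"ry":0,"rz":0,"hand":0.085},{"dx":0.0042,"dy":0,"dz":0.0102,"rx":0,"ry":0,"rz":0,"hand":0.085},{"dx":0.0042,"dy":0,"dz":0.0102,"rx":0,"ry":0,"rz":0,"hand":0.085},{"dx":0.0042,"dy":0,"dz":0.0102,"rx":0,"ry":0,"rz":0,"hand":0.085},{"dx":0,"dy":0,"dz":0,"rx":0,"ry":0,"rz":0,"hand":0.085},{"dx":0,"dy":0,"dz":0,"rx":0,"ry":0,"rz":0,"hand":0.085}]'
python3 -m pendant '[{"dx":0,"dy":0,"dz":0,"rx":0,"ry":0,"rz":0,"hand":0.03},{"dx":0,"dy":0,"dz":0,"rx":0,"ry":0,"rz":0,"hand":0.03},{"dx":0,"dy":0,"dz":0,"rx":0,"ry":0,"rz":0,"hand":0.03},{"dx":0,"dy":0,"dz":0,"rx":0,"ry":0,"rz":0,"hand":0.03},{"dx":0,"dy":0,"dz":0,"rx":0,"ry":0,"rz":0,"hand":0.03},{"dx":0,"dy":0,"dz":0,"rx":0,"ry":0,"rz":0,"hand":0.03},{"dx":0,"dy":0,"dz":0,"rx":0,"ry":0,"rz":0,"hand":0.03},{"dx":0,"dy":0,"dz":0,"rx":0,"ry":0,"rz":0,"hand":0.03}]' 50
```

```text
clock: 5.33
position: [0.5366, 0.3911, 0.0067]
ee_rot: [0.07, 0.837, 0.53, -0.112]
contact_force: [-0.1, -1.0, 0.1]
width: 0.0851
gripper_force: 0.0
clock: 6.0
position: [0.5379, 0.3918, 0.01]
ee_rot: [0.07, 0.838, 0.53, -0.109]
contact_force: [0.2, -0.1, 5.2]
width: 0.0303
gripper_force: 2.8
```

```bash
python3 - <<'E'
from h import *
im=snap('side','side2');j=snap('top','top2')
c=lambda i,x,y:cv2.resize(i['frame'][y:y+66,x:x+66,::-1],(400,400),interpolation=cv2.INTER_CUBIC)
cv2.imwrite('pics/m2.png',np.hstack([c(im,195,225),c(j,160,180)]))
E
```

```text
(no output)
```

View pics/m2.png

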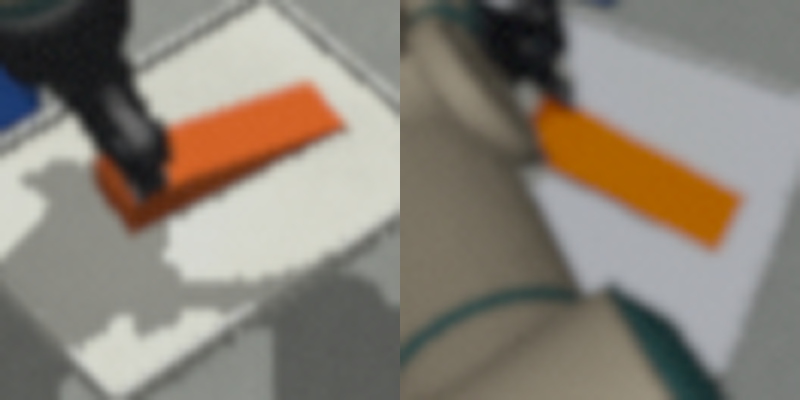

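```bash
cat >> h.py <<'E'
def proj(f,P):
    c=json.load(open('pics/'+f+'.json'));q=c['attitude'];M=R.from_quat([q[1],q[2],q[3],q[0]])
    p=M.inv().apply(np.array(P)-c['position']);p=np.atleast_2d(p)
    return np.c_[c['cx']+c['fx']*p[:,0]/-p[:,2],c['cy']-c['fy']*p[:,1]/-p[:,2]]
def wedge(o,yaw,z0):
    M=R.from_euler('z',yaw,degrees=True)
    L=[(-.018,0),(-.018,.024),(.018,.024),(.118,.004),(.118,0)]
    return M.apply(np.array([[x,y,z] for y in(-.02,.02) for x,z in L]))+[o[0],o[1],z0]
def draw(f,img,pts,ox,oy,s,col,pairs=None):
    u=(proj(f,pts)-[ox,oy]+.5)*s
    n=len(u)
    for i,j in (pairs or []): cv2.line(img,tuple(int(k) for k in u[i]),tuple(int(k) for k in u[j]),col,1)
    if not pairs:
        for k in u: cv2.circle(img,(int(k[0]),int(k[1])),3,col,-1)
WP=[(i,(i+1)%5) for i in range(5)]+[(5+i,5+(i+1)%5) for i in range(5)]+[(i,i+5) for i in range(5)]
E
python3 - <<'E'
from h import *
s=manip.get_state();T=R.from_quat(np.roll(s['ee_rot'],-1))
print(s['position'],s['width'],s['gripper_force'],s['contact_force'])
o=np.array([.543,.405])+.018*np.array([-.428,-.904])
out=[]
for f,ox,oy in(('side2',190,215),('top2',160,175)):
    i=cv2.imread('pics/'+f+'.png')[oy:oy+75,ox:ox+66];i=cv2.resize(i,None,fx=6,fy=6,interpolation=cv2.INTER_CUBIC)
    draw(f,i,wedge(o,-115.3,.004),ox,oy,6,(255,255,0),WP)
    draw(f,i,s['position']+T.apply([[0,0,0],[0,.015,0],[0,-.015,0],[0,0,-.0187]]),ox,oy,6,(0,255,0))
    out.append(i)
cv2.imwrite('pics/m3.png',np.hstack(out))
E
```

```text
[0.53794132 0.39175596 0.00995546] 0.030276553497129245 2.7802936546504498 [-0.20747063  0.37027483  5.8943927 ]
```

View pics/m3.png

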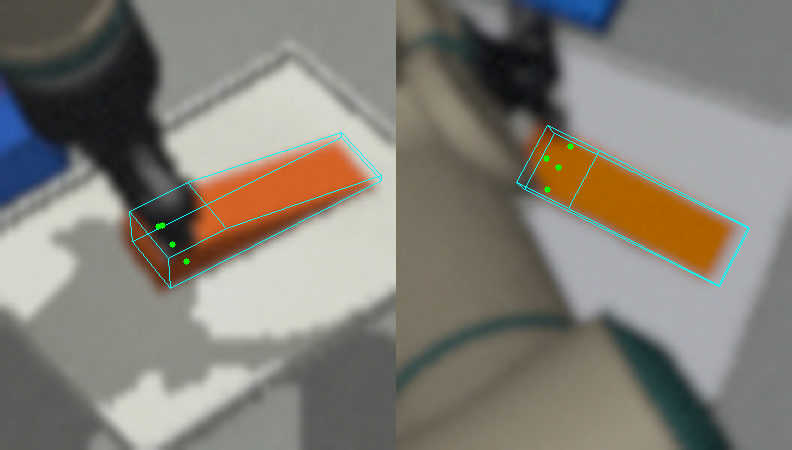

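The overlay shows the fingertips at (190,240), resting on top of the heel instead of beside it. The grasp was too high. The wedge has not moved. Reopen, go lower and slightly back, then grip again.

```bash
python3 -m pendant '[{"dx":0,"dy":0,"dz":-0.006,"rx":0,"ry":0,"rz":0,"hand":0.085},{"dx":0,"dy":0,"dz":0,"rx":0,"ry":0,"rz":0,"hand":0.085},{"dx":0,"dy":0,"dz":0,"rx":0,"ry":0,"rz":0,"hand":0.085},{"dx":0,"dy":0,"dz":0,"rx":0,"ry":0,"rz":0,"hand":0.085},{"dx":0,"dy":0,"dz":0,"rx":0,"ry":0,"rz":0,"hand":0.085},{"dx":0.003,"dy":0,"dz":0.006,"rx":0,"ry":0,"rz":0,"hand":0.085},{"dx":0.003,"dy":0,"dz":0.003,"rx":0,"ry":0,"rz":0,"hand":0.085},{"dx":0,"dy":0,"dz":0.003,"rx":0,"ry":0,"rz":0,"hand":0.085},{"dx":0,"dy":0,"dz":0,"rx":0,"ry":0,"rz":0,"hand":0.085},{"dx":0,"dy":0,"dz":0,"rx":0,"ry":0,"rz":0,"hand":0.085}]'
python3 -m pendant '[{"dx":0,"dy":0,"dz":0,"rx":0,"ry":0,"rz":0,"hand":0.06},{"dx":0,"dy":0,"dz":0,"rx":0,"ry":0,"rz":0,"hand":0.05},{"dx":0,"dy":0,"dz":0,"rx":0,"ry":0,"rz":0,"hand":0.044},{"dx":0,"dy":0,"dz":0,"rx":0,"ry":0,"rz":0,"hand":0.044},{"dx":0,"dy":0,"dz":0,"rx":0,"ry":0,"rz":0,"hand":0.044}]' 30
python3 -m pendant '[{"dx":0,"dy":0,"dz":0,"rx":0,"ry":0,"rz":0,"hand":0.03},{"dx":0,"dy":0,"dz":0,"rx":0,"ry":0,"rz":0,"hand":0.03},{"dx":0,"dy":0,"dz":0,"rx":0,"ry":0,"rz":0,"hand":0.03},{"dx":0,"dy":0,"dz":0,"rx":0,"ry":0,"rz":0,"hand":0.03},{"dx":0,"dy":0,"dz":0,"rx":0,"ry":0,"rz":0,"hand":0.03}]' 30
```

```text
clock: 6.93
position: [0.5387, 0.3951, 0.0001]
ee_rot: [0.07, 0.838, 0.53, -0.111]
contact_force: [0.5, -0.8, 0.8]
width: 0.085
gripper_force: 0.0
clock: 7.35
position: [0.5391, 0.3953, 0.0009]
ee_rot: [0.07, 0.838, 0.53, -0.11]
contact_force: [0.3, 0.0, 0.3]
width: 0.0435
gripper_force: 0.0
clock: 7.77
position: [0.5394, 0.3955, 0.0011]
ee_rot: [0.07, 0.838, 0.53, -0.11]
contact_force: [0.4, 1.1, 3.0]
width: 0.0387
gripper_force: 30.6
```

```bash
python3 -m pendant '[{"dx":0,"dy":0,"dz":0,"rx":0,"ry":0,"rz":0,"hand":0.03},{"dx":0,"dy":0,"dz":0,"rx":0,"ry":0,"rz":0,"hand":0.03},{"dx":-0.002,"dy":0,"dz":-0.0077,"rx":0,"ry":0,"rz":0,"hand":0.03},{"dx":-0.0041,"dy":0,"dz":-0.0155,"rx":0,"ry":0,"rz":0,"hand":0.03},{"dx":-0.0041,"dy":0,"dz":-0.0155,"rx":0,"ry":0,"rz":0,"hand":0.03},{"dx":-0.0041,"dy":0,"dz":-0.0155,"rx":0,"ry":0,"rz":0,"hand":0.03},{"dx":-0.0041,"dy":0,"dz":-0.0155,"rx":0,"ry":0,"rz":0,"hand":0.03},{"dx":0,"dy":0,"dz":0,"rx":0,"ry":0,"rz":0,"hand":0.03},{"dx":0,"dy":0,"dz":0,"rx":0,"ry":0,"rz":0,"hand":0.03},{"dx":0,"dy":0,"dz":0,"rx":0,"ry":0,"rz":0,"hand":0.03}]' 60
python3 - <<'E'
from h import *
s=manip.get_state();print(s['position'],s['moment'])
T=R.from_quat(np.roll(s['ee_rot'],-1))
im=snap('side','side4');
f='side4';ox,oy=185,185
i=cv2.resize(im['frame'][oy:oy+75,ox:ox+100,::-1],None,fx=6,fy=6,interpolation=cv2.INTER_CUBIC)
x=T.apply([1,0,0]);yaw=np.degrees(np.arctan2(x[1],x[0]))
print(yaw)
o=np.array([.543,.405])+.014*np.array([-.428,-.904]); d=o-[.5394,.3955]
draw(f,i,wedge(s['position'][:2]+d,-115.3,s['position'][2]+.003),ox,oy,6,(255,255,0),WP)
cv2.imwrite('pics/m4.png',i)
E
```

```text
clock: 8.6
position: [0.5385, 0.3951, 0.0717]
ee_rot: [0.07, 0.838, 0.53, -0.111]
contact_force: [0.1, -0.2, -1.1]
width: 0.0377
gripper_force: 60.2
[0.53846759 0.39508577 0.07168997] [ 0.17071805 -0.10426296  0.0149993 ]
64.68824367345331
```

View pics/m4.png

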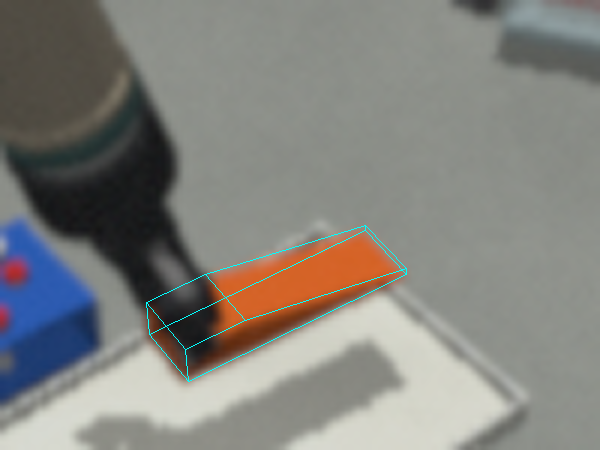

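The wedge is held level and matches the model outline, with the toe at (385,250). Turn it and carry it to the tank.

```bash
python3 - <<'E'
from h import *
goto([.4606,.1615,.06],103.2)
E
```

```text
t 8.65 pos [0.5383 0.3949 0.0713] F [-0.5  -0.34 -1.67] w 0.0376
shift(now axes) [-0.2328  0.0297  0.0747] shift(goal axes) [-0.1995 -0.1289  0.0652] rot deg [-10.1    0.11 -37.18]
```

```bash
python3 -m pendant '[{"dx":0,"dy":0,"dz":0,"rx":-1.443,"ry":0.016,"rz":-5.311,"hand":0.03},{"dx":0,"dy":0,"dz":0,"rx":-1.443,"ry":0.016,"rz":-5.311,"hand":0.03},{"dx":0,"dy":0,"dz":0,"rx":-1.443,"ry":0.016,"rz":-5.311,"hand":0.03},{"dx":0,"dy":0,"dz":0,"rx":-1.443,"ry":0.016,"rz":-5.311,"hand":0.03},{"dx":0,"dy":0,"dz":0,"rx":-1.443,"ry":0.016,"rz":-5.311,"hand":0.03},{"dx":0,"dy":0,"dz":0,"rx":-1.443,"ry":0.016,"rz":-5.311,"hand":0.03},{"dx":0,"dy":0,"dz":0,"rx":-1.443,"ry":0.016,"rz":-5.311,"hand":0.03},{"dx":0,"dy":0,"dz":0,"rx":0,"ry":0,"rz":0,"hand":0.03}]'
python3 -m pendant '[{"dx":-0.0199,"dy":-0.0129,"dz":0.0065,"rx":0,"ry":0,"rz":0,"hand":0.03},{"dx":-0.0199,"dy":-0.0129,"dz":0.0065,"rx":0,"ry":0,"rz":0,"hand":0.03},{"dx":-0.0199,"dy":-0.0129,"dz":0.0065,"rx":0,"ry":0,"rz":0,"hand":0.03},{"dx":-0.0199,"dy":-0.0129,"dz":0.0065,"rx":0,"ry":0,"rz":0,"hand":0.03},{"dx":-0.0199,"dy":-0.0129,"dz":0.0065,"rx":0,"ry":0,"rz":0,"hand":0.03},{"dx":-0.0199,"dy":-0.0129,"dz":0.0065,"rx":0,"ry":0,"rz":0,"hand":0.03},{"dx":-0.0199,"dy":-0.0129,"dz":0.0065,"rx":0,"ry":0,"rz":0,"hand":0.03},{"dx":-0.0199,"dy":-0.0129,"dz":0.0065,"rx":0,"ry":0,"rz":0,"hand":0.03},{"dx":-0.0199,"dy":-0.0129,"dz":0.0065,"rx":0,"ry":0,"rz":0,"hand":0.03},{"dx":-0.0199,"dy":-0.0129,"dz":0.0065,"rx":0,"ry":0,"rz":0,"hand":0.03},{"dx":0,"dy":0,"dz":0,"rx":0,"ry":0,"rz":0,"hand":0.03},{"dx":0,"dy":0,"dz":0,"rx":0,"ry":0,"rz":0,"hand":0.03}]'
python3 - <<'E'
from h import *
goto([.4606,.1615,.005],103.2)
im=snap('side','side5');j=snap('top','top5')
c=lambda i,x,y:cv2.resize(i['frame'][y:y+100,x:x+100,::-1],(400,400),interpolation=cv2.INTER_CUBIC)
cv2.imwrite('pics/m5.png',np.hstack([c(im,230,130),c(j,230,165)]))
E
```

```text
clock: 9.32
position: [0.5371, 0.3949, 0.0714]
ee_rot: [0.102, 0.615, 0.778, -0.081]
contact_force: [0.0, -1.2, -0.5]
width: 0.0378
gripper_force: 60.3
clock: 10.32
position: [0.4605, 0.1614, 0.0605]
ee_rot: [0.102, 0.618, 0.776, -0.08]
contact_force: [0.6, -0.3, 0.1]
width: 0.0376
gripper_force: 60.3
t 10.32 pos [0.4605 0.1614 0.0605] F [ 0.65 -0.33  0.07] w 0.0376
shift(now axes) [0.0144 0.     0.0536] shift(goal axes) [0.0145 0.0001 0.0536] rot deg [ 0.02 -0.05 -0.24]
```

View pics/m5.png

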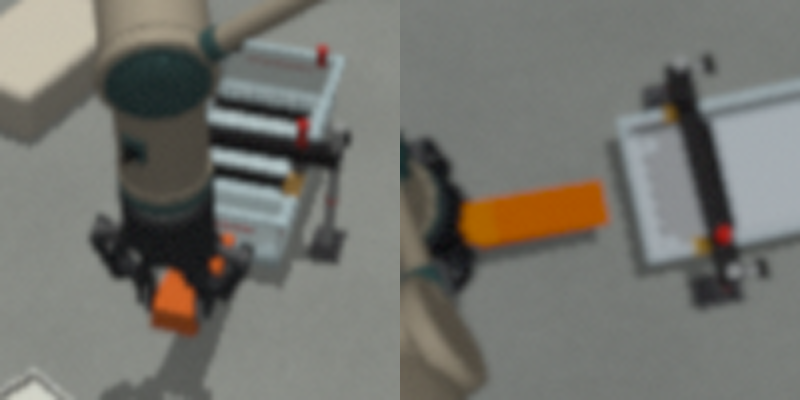

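The top view shows the toe at (604,203), pointing squarely at the middle of the tank's low end at (637,195). Lower to the bench.

```bash
python3 -m pendant '[{"dx":0.0029,"dy":0,"dz":0.0107,"rx":0,"ry":0,"rz":0,"hand":0.03},{"dx":0.0029,"dy":0,"dz":0.0107,"rx":0,"ry":0,"rz":0,"hand":0.03},{"dx":0.0029,"dy":0,"dz":0.0107,"rx":0,"ry":0,"rz":0,"hand":0.03},{"dx":0.0029,"dy":0,"dz":0.0107,"rx":0,"ry":0,"rz":0,"hand":0.03},{"dx":0.0029,"dy":0,"dz":0.0107,"rx":0,"ry":0,"rz":0,"hand":0.03},{"dx":0.0005,"dy":0,"dz":0.0019,"rx":0,"ry":0,"rz":0,"hand":0.03},{"dx":0.0005,"dy":0,"dz":0.0019,"rx":0,"ry":0,"rz":0,"hand":0.03},{"dx":0,"dy":0,"dz":0,"rx":0,"ry":0,"rz":0,"hand":0.03},{"dx":0,"dy":0,"dz":0,"rx":0,"ry":0,"rz":0,"hand":0.03}]'
python3 -m pendant '[{"dx":0.0005,"dy":0,"dz":0.0019,"rx":0,"ry":0,"rz":0,"hand":0.03},{"dx":0,"dy":0,"dz":0,"rx":0,"ry":0,"rz":0,"hand":0.03},{"dx":0,"dy":0,"dz":0,"rx":0,"ry":0,"rz":0,"hand":0.03}]'
python3 -m pendant '[{"dx":0.0005,"dy":0,"dz":0.0019,"rx":0,"ry":0,"rz":0,"hand":0.03},{"dx":0,"dy":0,"dz":0,"rx":0,"ry":0,"rz":0,"hand":0.03},{"dx":0,"dy":0,"dz":0,"rx":0,"ry":0,"rz":0,"hand":0.03}]'
python3 - <<'E'
from h import *
s=manip.get_state();print(s['position'],s['moment'],s['contact_force'])
E
```

```text
clock: 11.17
position: [0.4621, 0.1633, 0.002]
ee_rot: [0.103, 0.616, 0.777, -0.079]
contact_force: [0.2, -0.0, -0.8]
width: 0.0378
gripper_force: 60.4
clock: 11.42
position: [0.4616, 0.1629, -0.0]
ee_rot: [0.103, 0.616, 0.777, -0.079]
contact_force: [-0.4, -0.5, -1.2]
width: 0.0374
gripper_force: 60.4
clock: 11.67
position: [0.4615, 0.1627, -0.0023]
ee_rot: [0.103, 0.616, 0.777, -0.08]
contact_force: [-0.2, -0.8, -0.4]
width: 0.0378
gripper_force: 60.4
[ 0.46145767  0.16270787 -0.00229299] [0.18888224 0.03029286 0.00330542] [-0.15014603 -0.75801049 -0.35932596]
```

```bash
python3 -m pendant '[{"dx":0.0003,"dy":0,"dz":0.001,"rx":0,"ry":0,"rz":0,"hand":0.03},{"dx":0,"dy":0,"dz":0,"rx":0,"ry":0,"rz":0,"hand":0.03},{"dx":0,"dy":0,"dz":0,"rx":0,"ry":0,"rz":0,"hand":0.03}]'
python3 -m pendant '[{"dx":0.0003,"dy":0,"dz":0.001,"rx":0,"ry":0,"rz":0,"hand":0.03},{"dx":0,"dy":0,"dz":0,"rx":0,"ry":0,"rz":0,"hand":0.03},{"dx":0,"dy":0,"dz":0,"rx":0,"ry":0,"rz":0,"hand":0.03}]'
```

```text
clock: 11.92
position: [0.4616, 0.1628, -0.0027]
ee_rot: [0.103, 0.616, 0.777, -0.08]
contact_force: [-1.7, 0.9, 5.0]
width: 0.0376
gripper_force: 61.0
clock: 12.17
position: [0.4616, 0.1628, -0.0027]
ee_rot: [0.103, 0.616, 0.777, -0.08]
contact_force: [-2.6, 1.5, 12.5]
width: 0.0381
gripper_force: 61.9
```

```bash
python3 -m pendant '[{"dx":-0.0002,"dy":0,"dz":-0.0008,"rx":0,"ry":0,"rz":0,"hand":0.03},{"dx":0,"dy":0,"dz":0,"rx":0,"ry":0,"rz":0,"hand":0.03}]'
python3 -m pendant '[{"dx":-0.0029,"dy":0,"dz":0.0008,"rx":0,"ry":0,"rz":0,"hand":0.03},{"dx":-0.0029,"dy":0,"dz":0.0008,"rx":0,"ry":0,"rz":0,"hand":0.03},{"dx":-0.0029,"dy":0,"dz":0.0008,"rx":0,"ry":0,"rz":0,"hand":0.03},{"dx":-0.0029,"dy":0,"dz":0.0007,"rx":0,"ry":0,"rz":0,"hand":0.03},{"dx":-0.0029,"dy":0,"dz":0.0008,"rx":0,"ry":0,"rz":0,"hand":0.03},{"dx":-0.0029,"dy":0,"dz":0.0008,"rx":0,"ry":0,"rz":0,"hand":0.03},{"dx":-0.0029,"dy":0,"dz":0.0007,"rx":0,"ry":0,"rz":0,"hand":0.03},{"dx":-0.0029,"dy":0,"dz":0.0008,"rx":0,"ry":0,"rz":0,"hand":0.03},{"dx":-0.0029,"dy":0,"dz":0.0008,"rx":0,"ry":0,"rz":0,"hand":0.03},{"dx":-0.0029,"dy":0,"dz":0.0007,"rx":0,"ry":0,"rz":0,"hand":0.03}]'
python3 - <<'E'
from h import *
s=manip.get_state();print(s['moment'],s['contact_force'])
E
```

```text
clock: 12.33
position: [0.4616, 0.1628, -0.0027]
ee_rot: [0.103, 0.616, 0.777, -0.08]
contact_force: [-2.1, 0.9, 6.8]
width: 0.0377
gripper_force: 61.4
clock: 13.17
position: [0.4696, 0.1344, -0.0027]
ee_rot: [0.103, 0.616, 0.777, -0.078]
contact_force: [-0.9, 2.1, 6.9]
width: 0.0376
gripper_force: 61.2
[ 0.2811767   0.19821248 -0.01611739] [-0.86130545  2.14482535  6.94096411]
```

```bash
cat > st.py <<'E'
from h import *
s=manip.get_state();u=np.array([.2284,-.9736]);n=np.array([.9736,.2284])
p=s['position'];F=s['contact_force'];L=np.array([.4953,.0135])
x=R.from_quat(np.roll(s['ee_rot'],-1)).apply([1,0,0])
d=p[:2]+.122*u-L
print('ins %.1f lat %.1f z %.1f push %.2f side %.2f Fz %.2f yaw %.2f mom'%(d@u*1e3,d@n*1e3,p[2]*1e3,-F[:2]@u,F[:2]@n,F[2],np.degrees(np.arctan2(x[1],x[0]))),s['moment'].round(2))
E
python3 st.py
for i in 1; do :; done
python3 -m pendant '[{"dx":-0.0019,"dy":0,"dz":0.0005,"rx":0,"ry":0,"rz":0,"hand":0.03},{"dx":-0.0019,"dy":0,"dz":0.0005,"rx":0,"ry":0,"rz":0,"hand":0.03},{"dx":-0.0019,"dy":0,"dz":0.0005,"rx":0,"ry":0,"rz":0,"hand":0.03},{"dx":-0.0019,"dy":0,"dz":0.0005,"rx":0,"ry":0,"rz":0,"hand":0.03}]' >/dev/null; python3 st.py
python3 -m pendant '[{"dx":-0.0019,"dy":0,"dz":0.0005,"rx":0,"ry":0,"rz":0,"hand":0.03},{"dx":-0.0019,"dy":0,"dz":0.0005,"rx":0,"ry":0,"rz":0,"hand":0.03},{"dx":-0.0019,"dy":0,"dz":0.0005,"rx":0,"ry":0,"rz":0,"hand":0.03},{"dx":-0.0019,"dy":0,"dz":0.0005,"rx":0,"ry":0,"rz":0,"hand":0.03}]' >/dev/null; python3 st.py
python3 -m pendant '[{"dx":-0.0019,"dy":0,"dz":0.0005,"rx":0,"ry":0,"rz":0,"hand":0.03},{"dx":-0.0019,"dy":0,"dz":0.0005,"rx":0,"ry":0,"rz":0,"hand":0.03}]' >/dev/null; python3 st.py
```

```text
ins -1.6 lat 2.6 z -2.7 push 2.28 side -0.35 Fz 6.94 yaw 103.11 mom [ 0.28  0.2  -0.02]
ins 6.2 lat 2.6 z -2.7 push 3.22 side -0.81 Fz 7.47 yaw 103.11 mom [ 0.25  0.2  -0.02]
ins 14.1 lat 2.5 z -2.7 push 2.25 side 0.45 Fz 6.90 yaw 103.11 mom [ 0.23  0.16 -0.  ]
ins 18.1 lat 2.5 z -2.7 push 2.87 side 0.05 Fz 6.95 yaw 103.11 mom [ 0.38  0.24 -0.05]
```

```bash
python3 -m pendant '[{"dx":-0.0014,"dy":0,"dz":0.0004,"rx":0,"ry":0,"rz":0,"hand":0.03},{"dx":-0.0014,"dy":0,"dz":0.0004,"rx":0,"ry":0,"rz":0,"hand":0.03},{"dx":0,"dy":0,"dz":0,"rx":0,"ry":0,"rz":0,"hand":0.03}]' >/dev/null; python3 st.py
python3 -m pendant '[{"dx":-0.0014,"dy":0,"dz":0.0004,"rx":0,"ry":0,"rz":0,"hand":0.03},{"dx":-0.0014,"dy":0,"dz":0.0004,"rx":0,"ry":0,"rz":0,"hand":0.03},{"dx":0,"dy":0,"dz":0,"rx":0,"ry":0,"rz":0,"hand":0.03}]' >/dev/null; python3 st.py
python3 -m pendant '[{"dx":-0.0014,"dy":0,"dz":0.0004,"rx":0,"ry":0,"rz":0,"hand":0.03},{"dx":-0.0014,"dy":0,"dz":0.0004,"rx":0,"ry":0,"rz":0,"hand":0.03},{"dx":0,"dy":0,"dz":0,"rx":0,"ry":0,"rz":0,"hand":0.03}]' >/dev/null; python3 st.py
python3 -m pendant '[{"dx":-0.0014,"dy":0,"dz":0.0004,"rx":0,"ry":0,"rz":0,"hand":0.03},{"dx":-0.0014,"dy":0,"dz":0.0004,"rx":0,"ry":0,"rz":0,"hand":0.03},{"dx":0,"dy":0,"dz":0,"rx":0,"ry":0,"rz":0,"hand":0.03}]' >/dev/null; python3 st.py
```

```text
ins 20.3 lat 2.7 z -2.7 push 5.43 side 0.17 Fz 7.09 yaw 103.05 mom [ 0.65  0.41 -0.04]
ins 22.8 lat 2.9 z -2.7 push 6.57 side -0.69 Fz 8.59 yaw 103.04 mom [ 0.76  0.38 -0.01]
ins 25.7 lat 3.1 z -2.7 push 7.24 side 0.44 Fz 8.08 yaw 103.04 mom [ 0.76  0.45 -0.04]
ins 28.6 lat 3.2 z -2.7 push 7.56 side 0.42 Fz 8.20 yaw 103.05 mom [ 0.81  0.53 -0.02]
```

```bash
python3 -m pendant '[{"dx":-0.0019,"dy":0,"dz":0.0005,"rx":0,"ry":0,"rz":0,"hand":0.03},{"dx":-0.0019,"dy":0,"dz":0.0005,"rx":0,"ry":0,"rz":0,"hand":0.03},{"dx":-0.0019,"dy":0,"dz":0.0005,"rx":0,"ry":0,"rz":0,"hand":0.03},{"dx":0,"dy":0,"dz":0,"rx":0,"ry":0,"rz":0,"hand":0.03}]' >/dev/null; python3 st.py
python3 -m pendant '[{"dx":-0.0019,"dy":0,"dz":0.0005,"rx":0,"ry":0,"rz":0,"hand":0.03},{"dx":-0.0019,"dy":0,"dz":0.0005,"rx":0,"ry":0,"rz":0,"hand":0.03},{"dx":-0.0019,"dy":0,"dz":0.0005,"rx":0,"ry":0,"rz":0,"hand":0.03},{"dx":0,"dy":0,"dz":0,"rx":0,"ry":0,"rz":0,"hand":0.03}]' >/dev/null; python3 st.py
python3 -m pendant '[{"dx":-0.0014,"dy":0,"dz":0.0004,"rx":0,"ry":0,"rz":0,"hand":0.03},{"dx":-0.0014,"dy":0,"dz":0.0004,"rx":0,"ry":0,"rz":0,"hand":0.03},{"dx":0,"dy":0,"dz":0,"rx":0,"ry":0,"rz":0,"hand":0.03}]' >/dev/null; python3 st.py
python3 -m pendant '[{"dx":-0.0014,"dy":0,"dz":0.0004,"rx":0,"ry":0,"rz":0,"hand":0.03},{"dx":-0.0014,"dy":0,"dz":0.0004,"rx":0,"ry":0,"rz":0,"hand":0.03},{"dx":0,"dy":0,"dz":0,"rx":0,"ry":0,"rz":0,"hand":0.03}]' >/dev/null; python3 st.py
```

```text
ins 34.7 lat 3.2 z -2.7 push 6.99 side 0.30 Fz 7.55 yaw 103.06 mom [ 0.76  0.34 -0.  ]
ins 40.7 lat 3.2 z -2.7 push 6.35 side 0.72 Fz 8.06 yaw 103.06 mom [ 0.81  0.38 -0.01]
ins 43.4 lat 3.2 z -2.7 push 6.84 side 0.55 Fz 7.69 yaw 103.05 mom [ 0.84  0.38 -0.07]
ins 46.3 lat 3.2 z -2.7 push 7.09 side 1.26 Fz 9.78 yaw 103.05 mom [ 0.83  0.4  -0.02]
```

Steady at about 7 N with no pin contact yet. Continue in short steps.

```bash
python3 -m pendant '[{"dx":-0.0014,"dy":0,"dz":0.0004,"rx":0,"ry":0,"rz":0,"hand":0.03},{"dx":-0.0014,"dy":0,"dz":0.0004,"rx":0,"ry":0,"rz":0,"hand":0.03},{"dx":0,"dy":0,"dz":0,"rx":0,"ry":0,"rz":0,"hand":0.03}]' >/dev/null; python3 st.py
python3 -m pendant '[{"dx":-0.0014,"dy":0,"dz":0.0004,"rx":0,"ry":0,"rz":0,"hand":0.03},{"dx":-0.0014,"dy":0,"dz":0.0004,"rx":0,"ry":0,"rz":0,"hand":0.03},{"dx":0,"dy":0,"dz":0,"rx":0,"ry":0,"rz":0,"hand":0.03}]' >/dev/null; python3 st.py
python3 -m pendant '[{"dx":-0.0014,"dy":0,"dz":0.0004,"rx":0,"ry":0,"rz":0,"hand":0.03},{"dx":-0.0014,"dy":0,"dz":0.0004,"rx":0,"ry":0,"rz":0,"hand":0.03},{"dx":0,"dy":0,"dz":0,"rx":0,"ry":0,"rz":0,"hand":0.03}]' >/dev/null; python3 st.py
```

```text
ins 49.2 lat 3.3 z -2.7 push 7.27 side 0.40 Fz 9.23 yaw 103.05 mom [0.85 0.42 0.03]
ins 52.1 lat 3.3 z -2.7 push 6.91 side -0.57 Fz 9.50 yaw 103.05 mom [0.81 0.38 0.01]
ins 55.1 lat 3.4 z -2.7 push 7.45 side 0.75 Fz 10.27 yaw 103.04 mom [ 0.77  0.45 -0.04]
```

```bash
python3 -m pendant '[{"dx":-0.0014,"dy":0,"dz":0.0003,"rx":0,"ry":0,"rz":0,"hand":0.03},{"dx":-0.0014,"dy":0,"dz":0.0003,"rx":0,"ry":0,"rz":0,"hand":0.03},{"dx":0,"dy":0,"dz":0,"rx":0,"ry":0,"rz":0,"hand":0.03}]' >/dev/null; python3 st.py
python3 -m pendant '[{"dx":-0.0014,"dy":0,"dz":0.0003,"rx":0,"ry":0,"rz":0,"hand":0.03},{"dx":-0.0014,"dy":0,"dz":0.0004,"rx":0,"ry":0,"rz":0,"hand":0.03},{"dx":0,"dy":0,"dz":0,"rx":0,"ry":0,"rz":0,"hand":0.03}]' >/dev/null; python3 st.py
python3 -m pendant '[{"dx":-0.0014,"dy":0,"dz":0.0003,"rx":0,"ry":0,"rz":0,"hand":0.03},{"dx":-0.0014,"dy":0,"dz":0.0004,"rx":0,"ry":0,"rz":0,"hand":0.03},{"dx":0,"dy":0,"dz":0,"rx":0,"ry":0,"rz":0,"hand":0.03}]' >/dev/null; python3 st.py
```

```text
ins 58.0 lat 3.2 z -2.7 push 7.37 side 0.43 Fz 9.42 yaw 103.05 mom [0.81 0.37 0.01]
ins 60.9 lat 3.2 z -2.7 push 7.14 side 0.60 Fz 8.69 yaw 103.04 mom [ 0.84  0.41 -0.08]
ins 63.3 lat 3.2 z -2.7 push 8.20 side -0.47 Fz 9.45 yaw 103.02 mom [1.07 0.45 0.05]
```

```bash
python3 -m pendant '[{"dx":-0.0014,"dy":0,"dz":0.0004,"rx":0,"ry":0,"rz":0,"hand":0.03},{"dx":0,"dy":0,"dz":0,"rx":0,"ry":0,"rz":0,"hand":0.03},{"dx":0,"dy":0,"dz":0,"rx":0,"ry":0,"rz":0,"hand":0.03}]' >/dev/null; python3 st.py
python3 -m pendant '[{"dx":-0.0014,"dy":0,"dz":0.0004,"rx":0,"ry":0,"rz":0,"hand":0.03},{"dx":0,"dy":0,"dz":0,"rx":0,"ry":0,"rz":0,"hand":0.03},{"dx":0,"dy":0,"dz":0,"rx":0,"ry":0,"rz":0,"hand":0.03}]' >/dev/null; python3 st.py
```

```text
ins 64.5 lat 3.3 z -2.7 push 10.13 side 1.27 Fz 10.00 yaw 103.02 mom [ 1.22  0.56 -0.02]
ins 65.7 lat 3.3 z -2.7 push 10.51 side 1.14 Fz 10.93 yaw 103.00 mom [ 1.37  0.62 -0.05]
```

```bash
python3 -m pendant '[{"dx":-0.0012,"dy":0,"dz":0.0003,"rx":0,"ry":0,"rz":0,"hand":0.03},{"dx":0,"dy":0,"dz":0,"rx":0,"ry":0,"rz":0,"hand":0.03},{"dx":0,"dy":0,"dz":0,"rx":0,"ry":0,"rz":0,"hand":0.03},{"dx":0,"dy":0,"dz":0,"rx":0,"ry":0,"rz":0,"hand":0.03}]' >/dev/null; python3 st.py
python3 - <<'E'
from h import *
im=snap('side','side6')
i=cv2.resize(im['frame'][120:220,235:360,::-1],None,fx=6,fy=6,interpolation=cv2.INTER_CUBIC)
cv2.imwrite('pics/m6.png',i)
E
```

```text
ins 66.7 lat 3.3 z -2.7 push 11.60 side 0.05 Fz 10.46 yaw 102.99 mom [ 1.53  0.66 -0.07]
```

View pics/m6.png

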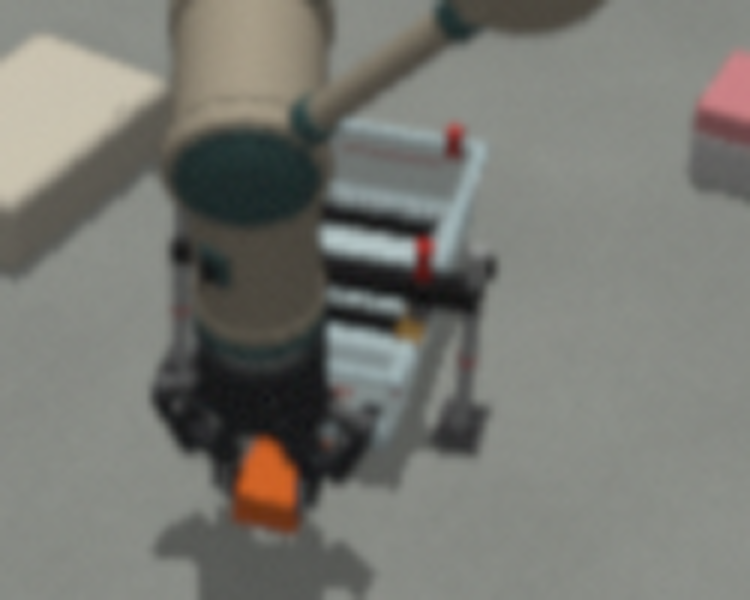

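The wedge is square under the low end at (268,480), and the red-mark end has risen. Push is up 4.4 N, so the pins are at about 6 N. Relax the arm's preload slightly, then open.

```bash
python3 -m pendant '[{"dx":0.0006,"dy":0,"dz":-0.0008,"rx":0,"ry":0,"rz":0,"hand":0.03},{"dx":0,"dy":0,"dz":0,"rx":0,"ry":0,"rz":0,"hand":0.03},{"dx":0,"dy":0,"dz":0,"rx":0,"ry":0,"rz":0,"hand":0.03}]' 30 >/dev/null; python3 st.py
python3 -m pendant '[{"dx":0,"dy":0,"dz":0,"rx":0,"ry":0,"rz":0,"hand":0.045},{"dx":0,"dy":0,"dz":0,"rx":0,"ry":0,"rz":0,"hand":0.05},{"dx":0,"dy":0,"dz":0,"rx":0,"ry":0,"rz":0,"hand":0.055},{"dx":0,"dy":0,"dz":0,"rx":0,"ry":0,"rz":0,"hand":0.06},{"dx":0,"dy":0,"dz":0,"rx":0,"ry":0,"rz":0,"hand":0.065},{"dx":0,"dy":0,"dz":0,"rx":0,"ry":0,"rz":0,"hand":0.065}]'; python3 st.py
```

```text
ins 66.7 lat 3.1 z -2.7 push 7.71 side 1.26 Fz 4.63 yaw 103.08 mom [1.11 0.31 0.16]
clock: 19.3
position: [0.4842, 0.0657, -0.0032]
ee_rot: [0.103, 0.616, 0.777, -0.08]
contact_force: [0.1, 0.2, -0.2]
width: 0.065
gripper_force: 0.0
ins 68.7 lat 1.1 z -3.2 push 0.12 side 0.17 Fz -0.23 yaw 103.15 mom [0.09 0.   0.  ]
```

```bash
python3 -m pendant '[{"dx":0.004,"dy":0,"dz":-0.008,"rx":0,"ry":0,"rz":0,"hand":0.065},{"dx":0.006,"dy":0,"dz":-0.015,"rx":0,"ry":0,"rz":0,"hand":0.065},{"dx":0.01,"dy":0,"dz":-0.02,"rx":0,"ry":0,"rz":0,"hand":0.065},{"dx":0.02,"dy":0,"dz":-0.02,"rx":0,"ry":0,"rz":0,"hand":0.065},{"dx":0.025,"dy":0,"dz":-0.02,"rx":0,"ry":0,"rz":0,"hand":0.065},{"dx":0.025,"dy":0,"dz":-0.02,"rx":0,"ry":0,"rz":0,"hand":0.065},{"dx":0.025,"dy":0.01,"dz":-0.03,"rx":0,"ry":0,"rz":0,"hand":0.065},{"dx":0.025,"dy":0.01,"dz":-0.03,"rx":0,"ry":0,"rz":0,"hand":0.065},{"dx":0.025,"dy":0.02,"dz":-0.03,"rx":0,"ry":0,"rz":0,"hand":0.065},{"dx":0.025,"dy":0.02,"dz":-0.03,"rx":0,"ry":0,"rz":0,"hand":0.065},{"dx":0,"dy":0,"dz":0,"rx":0,"ry":0,"rz":0,"hand":0.065},{"dx":0,"dy":0,"dz":0,"rx":0,"ry":0,"rz":0,"hand":0.065}]'; python3 - <<'E'
from h import *
im=snap('side','side7');j=snap('top','top7')
c=lambda i,x,y:cv2.resize(i['frame'][y:y+80,x:x+66,::-1],None,fx=6,fy=6,interpolation=cv2.INTER_CUBIC)
cv2.imwrite('pics/m7.png',np.hstack([c(im,258,130),c(j,258,170)]))
E
```

```text
clock: 20.3
position: [0.4868, 0.3132, 0.1628]
ee_rot: [0.103, 0.615, 0.778, -0.078]
contact_force: [0.0, -0.1, 0.7]
width: 0.0648
gripper_force: 0.0
```

View pics/m7.png

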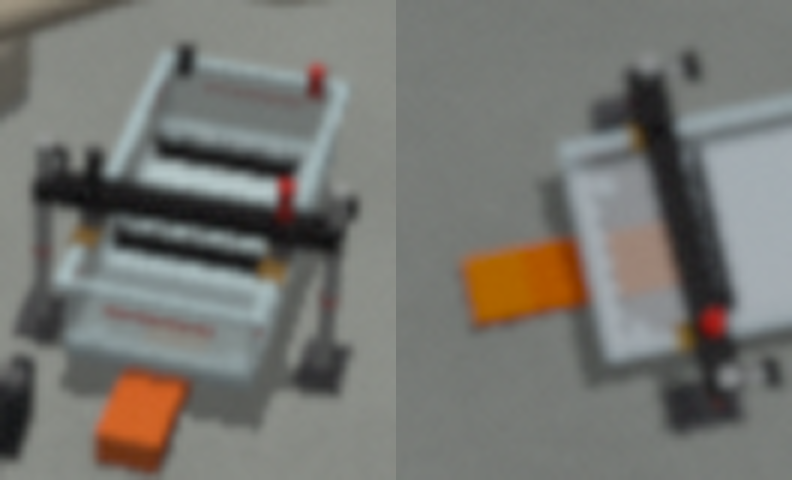

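The side view shows the wedge in place at (140,420), the tank level and the red mark at about (160,322). The top view shows the wedge in line and centred under the tank. Nothing slid back on release.

```bash
python3 -c "
from rig import manip
print(manip.sign_off())"
```

```text
the job is handed in; nothing more can be done
None
```

I handed in the job at about 20 s with the tank resting on the wedge and the gripper clear. I estimate the pins are pressed with about 6 N in all, going by how the push force rose; I did not measure that directly, and sign-off returned no verdict.

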